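# Tighten the sample press with the long arm of its L-key

## Task

The screw of the small sample press is not tight yet, and it is stiff. Take the L-shaped key out of its stand, turn it over so that its short arm goes fully down into the screw's square socket, and turn the screw clockwise (seen from above) with the outer half of the long arm as the lever until it is fully home against its stop; leave the key seated in the screw and let go of it. Do not shove or tip over the reagent bottle and the specimen cup beside the press, and turn the screw with the key only.

Things in the scene. Friction and masses are not known exactly. Their poses are not given: they have to be found in the camera images.
- key: Loose L-key of square steel bar 16 mm across, 0.25 kg. Origin at the elbow, where the arms' centre lines meet; long arm along own -z, tip 170 mm off; short arm along own +x, tip 75 mm off. Starts upright in its stand, long arm down, elbow 180 mm up, short arm level (may lean 3 deg). Pinch the elbow across y, along the arms' bisector: a half turn of the hand about that swaps the arms.
- short_tip (a point): Middle of the end face of the key's short arm (axes as the key's).
- long_tip (a point): Middle of the end face of the key's long arm (axes as the key's). When the key is seated with its long arm level and let go, its play in the socket lets it lean up to 8 degrees and this end sag by up to 20 mm.
- key_stand: Fixed stand, left or right of the press: foot 76x76x10 mm with a 40x40 mm grey block, top 60 mm above the worktop, with a square 18.5 mm hole, 50 mm deep, for the key's long arm. Raise the key over 50 mm to free it. Origin: centre of its underside.
- press: Fixed sample press: base plate 110 (x) x 96 (y) x 8 mm, a bridge 36 mm wide along y on two columns, top 50 mm above the worktop, the clamp screw upright in its middle. Origin: centre of its underside, below the screw.
- socket (a point): Centre of the mouth of the clamp screw's socket, 80 mm above the worktop; turns with the screw. z up; x, y parallel to the socket's walls: the key fits four ways. Head round, 40 mm diameter. Socket 18.5 mm square, 34 mm deep, 3 mm chamfer (1.25 mm play each side, about 10 deg of turn). With the short arm on its floor the key's elbow is 121 mm above the worktop.
- clamp_screw (a joint): Angle of the clamp screw (rad), growing as it turns clockwise seen from above. Starts at 0 to 0.6; at 1.3 it is fully tight, the tab on its head against the stop pin on the bridge. Stiff: it resists with about 0.9 N m (7 N at 130 mm from its axis) and stays where it is left.
- bottle: Loose reagent bottle, screw cap, 68 mm diameter, 140 mm tall: it bars the way of the lever. Stands on one of two places about 150 mm from the screw: ahead and left of the press, or to its right. Origin: centre of its underside.
- cup: Loose specimen cup with a lid, 72 mm in diameter, 76 mm tall: the lever passes above it. Stands on the other of the two places. Origin at the centre of its underside.
- tip_box: Fixed closed pipette tip box, 91x122x70 mm, on the side of the press where the key stand is not. Origin at the centre of its underside.

How it is judged:
On the way, in this order (a step that is already met when the one before it is completed fails the run):
1. the key's short arm is down in the socket, the screw not yet turned (horizontal distance between short_tip and socket below 0.008 m and z of short_tip in the frame of socket below -0.022 m and angle between the x axis of key and the z axis of socket, either way round below 0.28 rad and value of joint clamp_screw below 0.8 rad), for 0.2 s.
2. the screw is turned home (value of joint clamp_screw above 1.2 rad), for 0.2 s.
At the end, for the whole second after the job is handed in: The clamp screw stands at 1.2 rad or more (stop at 1.3), the key rests with its short arm in the socket (tip at least 22 mm below the mouth, within 8 mm of the screw's axis, leaning less than 0.28 rad) and is still (value of joint clamp_screw above 1.2 rad and horizontal distance between short_tip and socket below 0.008 m and z of short_tip in the frame of socket below -0.022 m and angle between the x axis of key and the z axis of socket, either way round below 0.28 rad and linear speed of key below 0.03 m/s); the robot touches nothing.
It fails at once if the screw is turned without the key's short arm in its socket (value of joint clamp_screw above 0.8 rad and (z of short_tip in the frame of socket above -0.012 m or horizontal distance between short_tip and socket above 0.014 m)).
It fails at once if the bottle is shoved more than 30 mm or tipped (distance of bottle from where it was at the start of the episode above 0.03 m or angle between bottle's own z axis and vertical above 0.4 rad).
It fails at once if the cup is shoved more than 30 mm or tipped (distance of cup from where it was at the start of the episode above 0.03 m or angle between cup's own z axis and vertical above 0.4 rad).
It fails at once if the screw is turned with the hand near the key's elbow instead of out on the long arm (value of joint clamp_screw above 0.8 rad and velocity of joint clamp_screw above 0.1 rad/s and distance between the grasp point and long_tip above 0.125 m).
It also fails if it takes over 61 s, if anything falls off the work surface, if the arm or the gripper's body presses on something with over 40 N, if the wrist force passes 120 N, or if a joint passes its speed limit or range.

## Robot

A 7-joint arm with a two-finger parallel gripper is mounted at the origin on a cart in front of the work surface, level with it; the furniture and walls round the work are solid. World frame = base frame: x ahead of the robot, y to its left, z up, the work surface at z = 0. Lengths are in m, angles in rad, forces in N, time in s.
With the tool pointing down it reaches from about 0.425 to 0.925 m from the base axis. Payload 6.8 kg.
Tool frame: the origin (TCP) lies at the centre of the arm's flange, where the gripper is bolted on; the fingertips stand 173 mm ahead of it and the grasp point (between the pads) lies 155 mm ahead of it; z points along the fingers, y is the line along which they close (so a half turn about z gives the same grasp; the last joint's range is limited). The gripper opens to 85 mm and grips with 20 to 120 N. Pads are 22 mm wide; open, the fingers measure 114 mm over their backs; the gripper's body (76 mm by 85 mm) begins 54 mm behind the grasp point. The pads swing forward as they close: fully open they stand 13 mm farther back than shut.
Start: joints at [1.234, 0.477, 0.022, 1.555, -0.011, 1.109, -0.083], TCP at [0.153, -0.657, 0.405] pointing down, gripper open.
Joint ranges: [-2.96, 2.96], [-0.34, 2.1], [-1.41, 1.46], [0.24, 2.44], [-1.37, 4.51], [0.17, 1.92], [-2.96, 2.96]. Speed limits (rad/s): [2.39, 2.39, 3.14, 3.14, 3.14, 3.14, 3.14].

## Interface

Orientations are given as a unit quaternion [x, y, z, w].
In Python, from plant import observe, grab_frame, hand_in, recognise, masks_of gives the robot as it stands. The module is installed in compiled form; this text tells all that it offers.
- The arm moves only by the tool carry_out, never from a script. Its argument "plan" is a list of rows, each a list of 3 entries, a list of its own where there are three numbers: the shift along the tool's x, y, z in m, then the turn about the tool's z in rad, then the closure in counts, from 0 (fully open) to 255 (shut). A call has 1 to 5 rows; each row shifts and turns the commanded pose from where the row before left it, along the tool's axes as they then stand; what a row does not reach is not made up. A row lasts 1/10 s, in which the tool goes at most 50 mm and 8.59 degrees, less where a joint would pass 70% of its speed; a pose out of reach is approached as far as the arm can. A call with a gripper value outside its range is refused whole. The fingers move at their own pace and stop on an object; "newtons" is the grip in N (left out, the last holds). Time passes only in rows, so rows that do not move let the fingers close. It gives the time, the measured TCP pose, the force, the opening and the grip force at its end, in the units of the state.
- observe(): the state, without advancing time (a new reading comes with each control period).
- grab_frame(name): name is "scene" or "side" or "wrist"; returns a dict with "pixels" (400x640x3 uint8, red, green, blue), "range_z" (400x640 float32, m along the optical axis (not along the pixel's ray), 0 where there is no reading), "mtx" (3x3 intrinsics, pixels), "k1" (the pictures are not rectified: a ray, as slopes to the right and down, at radius r is drawn at 1 + k1 r^2 times it, then the intrinsics apply), "extrinsics" (4x4, takes a point from world to camera coordinates). Camera axes: x right, y down, z forward; pixel columns grow to the right and rows downward; lengths in m; the calibration is good to about 2 mm. A picture is of the moment at which its call begins.
- hand_in(): hands the job in; it is judged then, once.
Trained networks look in the newest picture that a camera, given by its name, has taken for a name from the list of things; names that differ only in an ending like _2 or _b are one class to them, and where a whole thing is asked for, a point or a joint stands for the part that bears it (a point fixed in the world has none). Each returns a list of dicts, best first, with "p" (0 to 1); they miss things now and then, are a little off and sometimes report something else, mostly with a low value. They report only what shows in the picture. A call takes as long as a camera call.
- recognise(camera, label): "point" ([column, row] in pixels, amid what is visible of it).
- masks_of(camera, label): "mask" (400x640 bool, what is visible of it) and "point" ([column, row] in pixels, amid what is visible of it).
The state is a dict: "time_s": time; "joint_pos": joint angles; "joint_velocities": joint speeds; "effort": joint torques, N m; "eef_pos": TCP position; "ee_rot": TCP orientation; "ft_force": force on the tool from outside, world axes, zero at the start; "ft_torque": the same for the moment, N m; "width": finger opening in m; "gripper_force": force on a finger pad.
Only numpy, scipy, OpenCV 4.12 (cv2) and the standard library are available. Lean on these libraries where they do the work, as an engineer would, in place of code of your own. Each camera call takes 0.05 s, during which the arm holds its last target. There are 200 camera calls.

## Working session

There is one attempt and no reset: what is moved stays moved. The work goes in short steps, Python scripts to look and compute and a tool call to move; the robot and the scene stay as the last step left them, time stands still between calls to the robot, and variables do not carry over. Pictures are saved under pics/ and viewed, at most 10 in all, crops included, and the job is handed in when it is done.

Besides the shell and the picture viewer there is one more tool, called after "Emit:" as name(argument=value, ...) on one line, values as JSON. carry_out: Moves the arm, as the interface text tells. Its arguments: {"type":"object","properties":{"plan":{"type":"array"},"newtons":{"type":"number"}},"required":["plan"]}

```bash
mkdir -p pics; ls
cat > h.py <<'E'
import numpy as np, cv2
from plant import *
from scipy.spatial.transform import Rotation as R
def save(f,n): cv2.imwrite('pics/'+n, f['pixels'][:,:,::-1])
def world(f,uv,z=None):
    uv=np.atleast_2d(np.asarray(uv,float)); K=f['mtx']; k1=f['k1']
    d=(uv-K[:2,2])/[K[0,0],K[1,1]]; s=d.copy()
    for _ in range(20): s=d/(1+k1*(s**2).sum(1,keepdims=True))
    if z is None: z=f['range_z'][uv[:,1].round().astype(int),uv[:,0].round().astype(int)]
    P=np.c_[s,np.ones(len(s))]*np.asarray(z).reshape(-1,1)
    T=np.linalg.inv(f['extrinsics']); return P@T[:3,:3].T+T[:3,3]
def cloud(f,m):
    v,u=np.nonzero(m&(f['range_z']>0)); return world(f,np.c_[u,v])
E
python3 - <<'E'
from h import *
s=observe(); print({k:np.round(v,3) for k,v in s.items()})
print(R.from_quat(s['ee_rot']).as_matrix().round(3))
for c in ['scene','side']:
    f=grab_frame(c); save(f,c+'0.png'); np.savez(c+'0.npz',**f)
    T=np.linalg.inv(f['extrinsics']); print(c,T[:3,3].round(3),T[:3,2].round(3))
    for l in ['key','key_stand','press','clamp_screw','bottle','cup','tip_box']:
        ms=masks_of(c,l)
        for m in ms[:2]:
            P=cloud(f,m['mask']); 
            if len(P): print(l,round(m['p'],2),np.round(m['point']),m['mask'].sum(),np.percentile(P,5,axis=0).round(3),np.median(P,axis=0).round(3),np.percentile(P,95,axis=0).round(3))
E
```

```text
pics
{'time_s': np.float64(0.0), 'joint_pos': array([ 1.234,  0.478,  0.022,  1.556, -0.011,  1.109, -0.083]), 'joint_velocities': array([-0.   ,  0.002,  0.001, -0.   ,  0.001,  0.003,  0.001]), 'effort': array([-1.0000e-03, -5.9644e+01,  1.6070e+00, -2.8120e+01,  1.2000e-02,
        9.0000e-03, -0.0000e+00]), 'eef_pos': array([ 0.153, -0.657,  0.404]), 'ee_rot': array([ 0.993,  0.114, -0.   , -0.001]), 'ft_force': array([-0.775, -0.693,  0.164]), 'ft_torque': array([-0.055,  0.02 ,  0.025]), 'gripper_force': np.float64(0.0), 'width': np.float64(0.085)}
[[ 0.974  0.227 -0.001]
 [ 0.227 -0.974  0.002]
 [-0.    -0.002 -1.   ]]
scene [-0.296  0.271  1.335] [ 0.54  -0.192 -0.82 ]
key 0.67 [438. 184.] 278 [ 0.421 -0.367  0.063] [ 0.43  -0.341  0.167] [ 0.493 -0.332  0.188]
key_stand 0.73 [217. 277.] 1564 [0.376 0.284 0.007] [0.404 0.34  0.066] [0.457 0.393 0.072]
key_stand 0.7 [430. 212.] 542 [ 0.39  -0.363  0.   ] [ 0.414 -0.327  0.011] [ 0.462 -0.298  0.059]
press 0.93 [337. 235.] 1076 [ 0.387 -0.086  0.001] [ 0.424 -0.038  0.011] [0.484 0.002 0.076]
press 0.37 [341. 228.] 189 [ 0.42  
[... 254 characters left out ...]
27  0.081]
bottle 0.73 [298. 201.] 785 [0.539 0.02  0.005] [0.551 0.05  0.093] [0.584 0.076 0.14 ]
cup 0.95 [380. 206.] 548 [ 0.45  -0.206  0.014] [ 0.471 -0.175  0.071] [ 0.51  -0.149  0.078]
tip_box 0.75 [214. 275.] 1497 [0.376 0.286 0.015] [0.403 0.34  0.066] [0.453 0.392 0.072]
side [-0.163 -1.067  1.227] [ 0.393  0.645 -0.656]
key 0.47 [379. 269.] 180 [ 0.444 -0.379  0.174] [ 0.471 -0.364  0.185] [ 0.499 -0.345  0.191]
bottle 0.71 [330. 203.] 696 [0.545 0.008 0.007] [0.564 0.023 0.085] [0.598 0.056 0.141]
cup 0.46 [346. 247.] 165 [ 0.473 -0.208  0.07 ] [ 0.503 -0.174  0.076] [ 0.521 -0.152  0.081]
tip_box 0.64 [262. 168.] 75 [ 0.115 -0.421  0.004] [0.462 0.313 0.068] [0.498 0.446 0.706]
```

Emit:
carry_out(plan=[[[0,0,0],[0,0,0],0]])

```text
validation failed for argument at $.pl...
```

Emit:
carry_out(plan=[[[0,0,0],0.05,0]])

```text
time_s: 0.9
eef_pos: [0.153, -0.6574, 0.4047]
ee_rot: [0.996, 0.089, 0.0, -0.0]
ft_force: [0.1, -0.8, -0.8]
width: 0.0854
gripper_force: 0.0
```

View pics/scene0.png

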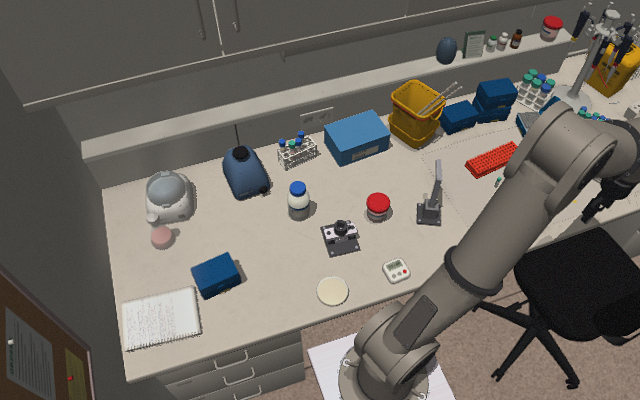

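View pics/side0.png

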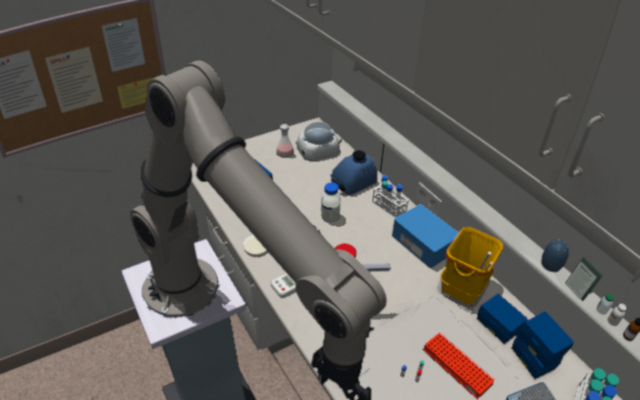

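Emit:
carry_out(plan=[[[0.03,-0.025,0],0,0],[[0.03,-0.025,0],0,0],[[0.03,-0.025,0],0,0],[[0.03,-0.025,0],0,0],[[0.03,-0.025,0],0,0]])

```text
time_s: 1.4
eef_pos: [0.2793, -0.5065, 0.4049]
ee_rot: [0.996, 0.089, 0.0, 0.0]
ft_force: [1.4, 0.2, 0.4]
width: 0.0857
gripper_force: 0.0
```

Emit:
carry_out(plan=[[[0.03,-0.025,0],0,0],[[0.03,-0.025,0],0,0],[[0.03,-0.025,0],0,0],[[0,0,0],0,0],[[0,0,0],0,0]])

```text
time_s: 1.9
eef_pos: [0.3543, -0.4174, 0.405]
ee_rot: [0.996, 0.09, 0.0, 0.0]
ft_force: [-0.8, -1.0, -0.3]
width: 0.0854
gripper_force: 0.0
```

Run:
```python
from h import *
s=observe(); print(s['eef_pos'].round(4), R.from_quat(s['ee_rot']).as_matrix().round(3).tolist(), s['joint_pos'].round(2))
f=grab_frame('wrist'); save(f,'w1.png'); np.savez('w1.npz',**f)
T=np.linalg.inv(f['extrinsics']); print(T[:3,3].round(3),T[:3,2].round(3))
for l in ['key','key_stand','press','clamp_screw','bottle','cup']:
    for m in masks_of('wrist',l)[:2]:
        P=cloud(f,m['mask']); 
        if len(P): print(l,round(m['p'],2),np.round(m['point']),m['mask'].sum(),np.percentile(P,5,axis=0).round(3),np.median(P,axis=0).round(3),np.percentile(P,95,axis=0).round(3))
```

```text
[ 0.3543 -0.4174  0.405 ] [[0.984, 0.18, 0.0], [0.18, -0.984, -0.0], [0.0, 0.0, -1.0]] [ 0.83  0.27 -0.09  1.86  0.03  1.01 -0.66]
[ 0.419 -0.405  0.374] [-0.255 -0.047 -0.966]
key 0.8 [231.  41.] 3959 [ 0.427 -0.361  0.089] [ 0.442 -0.349  0.187] [ 0.462 -0.338  0.189]
key_stand 0.64 [260.  86.] 4983 [ 0.395 -0.376  0.009] [ 0.427 -0.35   0.011] [ 0.469 -0.308  0.061]
press 0.74 [19. 41.] 2748 [ 0.39  -0.093  0.004] [ 0.432 -0.084  0.008] [ 0.469 -0.063  0.037]
cup 0.56 [93. 13.] 2563 [ 0.453 -0.214  0.013] [ 0.464 -0.201  0.07 ] [ 0.48  -0.168  0.077]
```

View pics/w1.png

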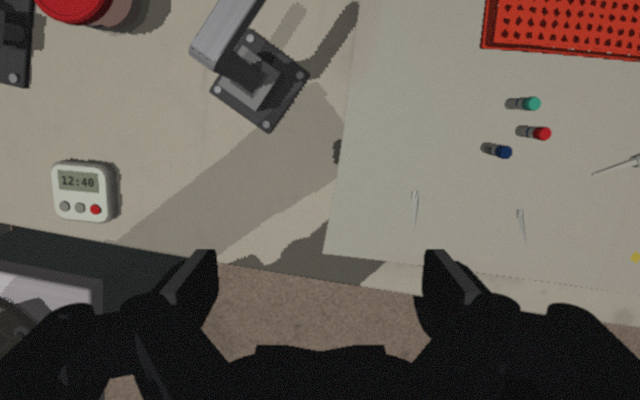

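Run:
```python
from h import *
f=dict(np.load('w1.npz')); fs=dict(np.load('scene0.npz'))
def full(f,box,zmin,zmax):
    P=cloud(f,f['range_z']>0); return P[(P[:,2]>zmin)&(P[:,2]<zmax)&(P[:,0]>box[0])&(P[:,0]<box[1])&(P[:,1]>box[2])&(P[:,1]<box[3])]
for n,g in (('w',f),('s',fs)):
    P=full(g,(.39,.53,-.42,-.3),.172,.2); r=cv2.minAreaRect(P[:,:2].astype(np.float32)*1000)
    b=cv2.boxPoints(r); print(n,len(P),np.round(r[0]),np.round(r[1],1),r[2],b.round(0).tolist(),np.percentile(P[:,2],[5,50,95]).round(4))
    c=P[:,:2].mean(0);u,s,v=np.linalg.svd(P[:,:2]-c); print('dir',np.degrees(np.arctan2(v[0,1],v[0,0])), 'mid',c,'slope z', np.polyfit((P[:,:2]-c)@v[0],P[:,2],1))
    Q=full(g,(.36,.5,-.43,-.26),.006,.016); r=cv2.minAreaRect(Q[:,:2].astype(np.float32)*1000); print('foot',len(Q),np.round(r[0]),np.round(r[1]),r[2])
    Q=full(g,(.36,.5,-.43,-.26),.055,.065); 
    if len(Q)>5: r=cv2.minAreaRect(Q[:,:2].astype(np.float32)*1000); print('block',len(Q),np.round(r[0]),np.round(r[1]),r[2])
    Q=full(g,(.36,.52,-.12,.03),.074,.086)
    if len(Q)>5: r=cv2.minAreaRect(Q[:,:2].astype(np.float32)*1000); print('head',len(Q),np.round(r[0]),np.round(r[1]),Q[:,2].mean())
Q=full(fs,(.3,.8,-.7,.3),.0201,.3); 
h,xe,ye=np.histogram2d(Q[:,0],Q[:,1],bins=[np.arange(.3,.85,.05),np.arange(-.7,.31,.05)])
print('rows x .3.., cols y -.7..'); 
for i in range(len(h)): print(round(xe[i],2),[ (round(float(Q[(abs(Q[:,0]-xe[i]-.025)<.025)&(abs(Q[:,1]-ye[j]-.025)<.025),2].max()),2) if h[i,j]>3 else 0) for j in range(h.shape[1])])
```

```text
w 3040 [ 451. -349.] [17.  47.3] 62.85307312011719 [[426.0, -346.0], [468.0, -368.0], [476.0, -353.0], [434.0, -331.0]] [0.1757 0.1871 0.1887]
dir 148.18737555282752 mid [ 0.44698639 -0.34937688] slope z [0.05195562 0.18560202]
foot 3201 [ 457. -358.] [ 88. 150.] 53.62875747680664
block 1415 [ 431. -339.] [40. 41.] 64.12687683105469
s 137 [ 463. -354.] [16.6 89.9] 65.52119445800781 [[418.0, -343.0], [500.0, -380.0], [507.0, -365.0], [425.0, -328.0]] [0.1738 0.1843 0.1882]
dir 155.75165433494453 mid [ 0.45926238 -0.35202409] slope z [-0.00959263  0.18324596]
foot 217 [ 428. -348.] [105. 173.] 7.567042350769043
block 102 [ 426. -339.] [41. 45.] 64.09507751464844
head 78 [438. -43.] [38. 37.] 0.07772496535204937
rows x .3.., cols y -.7..
0.3 [0, 0, 0, 0, 0, 0, 0, 0, 0, 0, 0, 0, 0, 0, 0, 0, 0, 0, 0, 0]
0.35 [0, 0, 0, 0, 0, 0, 0, 0, 0, 0, 0, 0, 0, 0, 0, 0, 0, 0, 0, 0.07]
0.4 [0, 0, 0, 0, 0, 0, 0.19, 0.19, 0, 0, 0.08, 0, 0.08, 0.08, 0.05, 0, 0, 0, 0, 0.07]
0.45 [0, 0.05, 0.05, 0, 0, 0, 0.19, 0.19, 0, 0.08, 0.08, 0.08, 0.08, 0.08, 0.05, 0, 0, 0, 0, 0.07]
0.5 [0.03, 0.03, 0.04, 0, 0, 0, 0, 0, 0, 0.08, 0.08, 0, 0, 0, 0.14, 0.14, 0, 0, 0, 0]
0.55 [0.03, 0.04, 0.03, 0.03, 0, 0, 0, 0, 0, 0, 0, 0, 0, 0, 0.14, 0.14, 0, 0, 0, 0]
0.6 [0, 0, 0, 0, 0, 0, 0, 0, 0, 0, 0, 0, 0, 0, 0, 0, 0, 0, 0, 0]
0.65 [0, 0, 0, 0, 0.17, 0.17, 0.17, 0, 0, 0, 0, 0, 0, 0, 0, 0, 0.07, 0.08, 0.07, 0]
0.7 [0.14, 0.08, 0.08, 0.26, 0.19, 0.14, 0.17, 0.09, 0.08, 0.09, 0.09, 0.08, 0, 0, 0.05, 0, 0.1, 0.13, 0.1, 0]
0.75 [0.14, 0.08, 0.07, 0.17, 0.17, 0, 0.17, 0.09, 0.09, 0.09, 0.09, 0.08, 0.07, 0.11, 0.11, 0, 0.13, 0.13, 0.1, 0]
```

Emit:
carry_out(plan=[[[0.031,-0.02,0],0,0],[[0.031,-0.02,0],0,0],[[0.031,-0.02,0],0,0],[[0,0,0],0.128,0],[[0,0,0],0.128,0]])

```text
time_s: 2.75
eef_pos: [0.4354, -0.3416, 0.4046]
ee_rot: [0.999, -0.04, 0.0, -0.0]
ft_force: [0.3, -1.3, -0.9]
width: 0.0854
gripper_force: 0.0
```

Emit:
carry_out(plan=[[[0,0,0],0.128,0],[[0,0,0],0.128,0],[[0,0,0],0.128,0],[[0,0,0],0,0]])

```text
time_s: 3.15
eef_pos: [0.4344, -0.3427, 0.4046]
ee_rot: [0.973, -0.229, -0.0, 0.0]
ft_force: [0.5, 1.5, -0.3]
width: 0.0856
gripper_force: 0.0
```

```bash
cat >> h.py <<'E'
def box(f,b,zmin,zmax):
    P=cloud(f,f['range_z']>0); return P[(P[:,2]>zmin)&(P[:,2]<zmax)&(P[:,0]>b[0])&(P[:,0]<b[1])&(P[:,1]>b[2])&(P[:,1]<b[3])]
E
python3 - <<'E'
from h import *
s=observe(); M=R.from_quat(s['ee_rot']).as_matrix(); print(s['eef_pos'].round(4), np.degrees(np.arctan2(M[1,0],M[0,0])), s['joint_pos'].round(2))
f=grab_frame('wrist'); save(f,'w2.png'); np.savez('w2.npz',**f)
P=box(f,(.39,.53,-.42,-.3),.178,.2); r=cv2.minAreaRect(P[:,:2].astype(np.float32)*1000); print(len(P),np.round(r[0],1),np.round(r[1],1),r[2],cv2.boxPoints(r).round(0).tolist())
q=(P-s['eef_pos'])@M; print(np.percentile(q,[1,50,99],axis=0).round(4)); 
b=np.polyfit(q[:,0],q[:,1],1); print(b)
E
```

```text
[ 0.4344 -0.3427  0.4046] -26.52772984852763 [ 0.59  0.28 -0.04  1.85  0.01  1.02 -1.49]
4139 [ 467.8 -356.5] [16.1 82. ] 64.32901000976562 [[427.0, -346.0], [501.0, -381.0], [508.0, -367.0], [434.0, -331.0]]
[[-0.0033 -0.0105  0.2158]
 [ 0.0389 -0.0028  0.2182]
 [ 0.0761  0.0056  0.2222]]
[-0.01651823 -0.00198265]
```

View pics/w2.png

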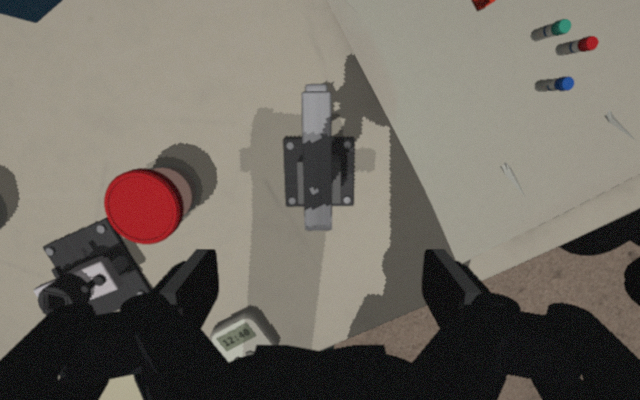

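Emit:
carry_out(plan=[[[0.003,-0.0025,0.025],0,0],[[0,0,0.025],0,0],[[0,0,0.021],0,0],[[0,0,0],0,0],[[0,0,0],0,255]], newtons=40)

```text
time_s: 3.7
eef_pos: [0.4384, -0.3417, 0.334]
ee_rot: [0.974, -0.228, -0.0, -0.0]
ft_force: [0.1, 0.2, 0.3]
width: 0.0731
gripper_force: 0.0
```

Emit:
carry_out(plan=[[[0,0,0],0,255],[[0,0,0],0,255],[[0,0,0],0,255],[[0,0,0],0,255],[[0,0,0],0,255]])

```text
time_s: 4.2
eef_pos: [0.4385, -0.3419, 0.3344]
ee_rot: [0.974, -0.229, 0.001, 0.0]
ft_force: [-2.1, -0.7, 3.1]
width: 0.015
gripper_force: 41.8
```

Emit:
carry_out(plan=[[[0,0,-0.02],0,255],[[0,0,-0.02],0,255],[[0,0,-0.02],0,255],[[0,0,-0.02],0,255],[[0,0,0],0,255]])

```text
time_s: 4.7
eef_pos: [0.4388, -0.3417, 0.4157]
ee_rot: [0.974, -0.229, 0.002, 0.001]
ft_force: [-0.0, -1.3, -4.2]
width: 0.0153
gripper_force: 40.2
```

Emit:
carry_out(plan=[[[-0.045,0,0],0,255],[[0,0,0.03],0,255],[[0,0,0.031],0,255],[[0,0,0],0,255]], newtons=20)

```text
time_s: 5.1
eef_pos: [0.3959, -0.3199, 0.348]
ee_rot: [0.974, -0.228, -0.005, -0.002]
ft_force: [-1.3, 0.4, -3.0]
width: 0.0153
gripper_force: 40.0
```

Emit:
carry_out(plan=[[[0.022,0,0],0,255],[[0.023,0,0.003],0,255],[[0.018,0,0.005],0,255],[[0.017,0,0.007],0,255],[[0,0,0],0,255]])

```text
time_s: 5.6
eef_pos: [0.4709, -0.3573, 0.337]
ee_rot: [0.974, -0.228, -0.001, -0.0]
ft_force: [-0.5, -0.4, -3.9]
width: 0.0148
gripper_force: 39.2
```

Run:
```python
from h import *
s=observe(); print(s['eef_pos'].round(4),s['ft_force'].round(1),s['ft_torque'].round(2),s['width'])
f=grab_frame('scene'); cv2.imwrite('pics/s2.png',cv2.resize(f['pixels'][100:300,330:550,::-1],None,fx=2.7,fy=2.7))
```

```text
[ 0.4709 -0.3573  0.337 ] [-0.5 -0.4 -3.9] [-0.01 -0.06  0.03] 0.014835679645101322
```

View pics/s2.png

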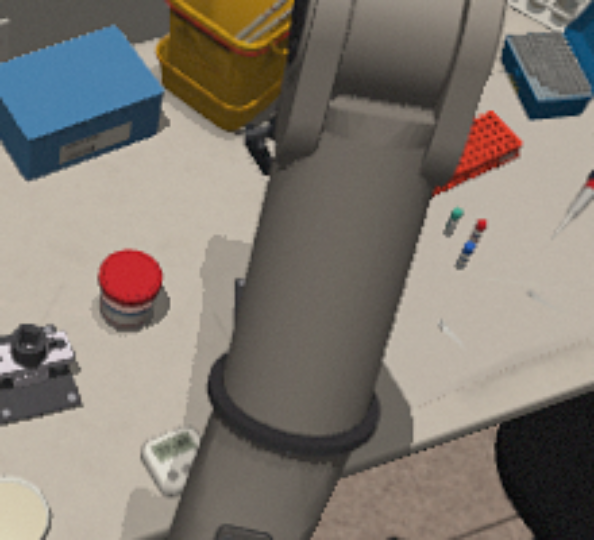

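```bash
cat >> h.py <<'E'
def tilt(name=None):
    s=observe(); M=R.from_quat(s['ee_rot']).as_matrix(); f=grab_frame('wrist')
    if name: save(f,name)
    P=cloud(f,f['range_z']>0); q=(P-s['eef_pos'])@M
    k=q[(abs(q[:,1]+.0)<.006)&(q[:,0]>.012)&(q[:,0]<.085)&(q[:,2]>.13)&(q[:,2]<.26)]
    print(s['eef_pos'].round(4),'F',s['ft_force'].round(1),'grip',round(float(s['gripper_force']),1))
    for a in np.arange(.012,.085,.008):
        m=k[(k[:,0]>=a)&(k[:,0]<a+.008)]
        if len(m): print(round(a+.004,3),len(m),np.percentile(m[:,2],[5,50,95]).round(4))
E
python3 -c "
from h import *
tilt('w3.png')"
```

```text
[ 0.4701 -0.357   0.3374] F [ 0.3  0.2 -3.5] grip 39.2
0.016 715 [0.1533 0.1558 0.1582]
0.024 679 [0.158  0.1603 0.1628]
0.032 656 [0.1626 0.1649 0.1673]
0.04 629 [0.167  0.1694 0.1716]
0.048 577 [0.1716 0.1739 0.1764]
0.056 548 [0.1762 0.1785 0.1808]
0.064 311 [0.1805 0.1829 0.1862]
```

View pics/w3.png

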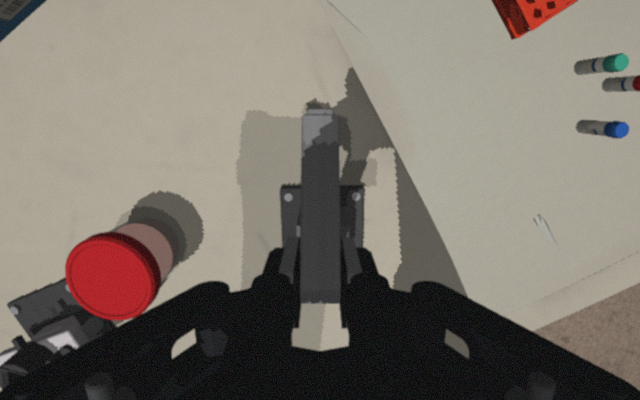

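Emit:
carry_out(plan=[[[0.016,0,0.009],0,255],[[0.014,0,0.011],0,255],[[0.013,0,0.013],0,255],[[0.011,0,0.015],0,255],[[0,0,0],0,255]])

```text
time_s: 6.2
eef_pos: [0.518, -0.3808, 0.2888]
ee_rot: [0.974, -0.228, -0.001, -0.0]
ft_force: [-0.5, -0.4, -4.3]
width: 0.015
gripper_force: 39.7
```

Emit:
carry_out(plan=[[[0.009,0,0.016],0,255],[[0.007,0,0.017],0,255],[[0.004,0,0.012],0,255],[[0.002,0,0.009],0,255],[[0,0,0],0,255]])

```text
time_s: 6.7
eef_pos: [0.5374, -0.3907, 0.2352]
ee_rot: [0.974, -0.229, -0.0, -0.0]
ft_force: [-0.8, 0.3, -1.4]
width: 0.0154
gripper_force: 41.4
```

Run:
```python
from h import *
tilt('w4.png')
f=grab_frame('wrist'); s=observe(); M=R.from_quat(s['ee_rot']).as_matrix()
q=(cloud(f,f['range_z']>0)-s['eef_pos'])@M
k=q[(abs(q[:,1])<.025)&(abs(q[:,0])<.05)&(q[:,2]>.12)]
print(len(k)); print(np.c_[k[::max(1,len(k)//25)]].round(3).tolist())
```

```text
[ 0.5374 -0.3907  0.2352] F [-0.8  0.3 -1.4] grip 41.4
0.016 236 [0.234  0.2351 0.2361]
0.024 250 [0.2341 0.2351 0.2361]
0.032 259 [0.2341 0.2351 0.2361]
0.04 273 [0.2341 0.235  0.2359]
0.048 293 [0.2338 0.2349 0.2361]
0.056 293 [0.2338 0.2349 0.236 ]
0.064 294 [0.2319 0.2347 0.2359]
0.072 293 [0.2321 0.2337 0.2358]
0.08 313 [0.2327 0.234  0.2354]
0.088 42 [0.233  0.2341 0.2351]
18185
[[0.05, -0.024, 0.235], [0.046, 0.023, 0.233], [0.04, 0.005, 0.233], [0.035, -0.011, 0.235], [0.031, 0.023, 0.231], [0.024, 0.009, 0.236], [0.019, 0.005, 0.235], [0.013, 0.009, 0.236], [0.007, 0.009, 0.235], [0.001, 0.014, 0.235], [-0.005, 0.025, 0.236], [-0.012, -0.013, 0.236], [0.007, -0.001, 0.176], [0.005, -0.003, 0.169], [0.008, 0.007, 0.155], [0.004, -0.002, 0.158], [0.007, -0.022, 0.146], [0.012, -0.013, 0.131], [0.012, 0.009, 0.129], [0.011, -0.02, 0.125], [0.011, -0.021, 0.123], [-0.003, 0.003, 0.143], [-0.005, -0.008, 0.139], [-0.015, 0.007, 0.147], [-0.02, 0.001, 0.146], [-0.03, -0.003, 0.147]]
```

View pics/w4.png

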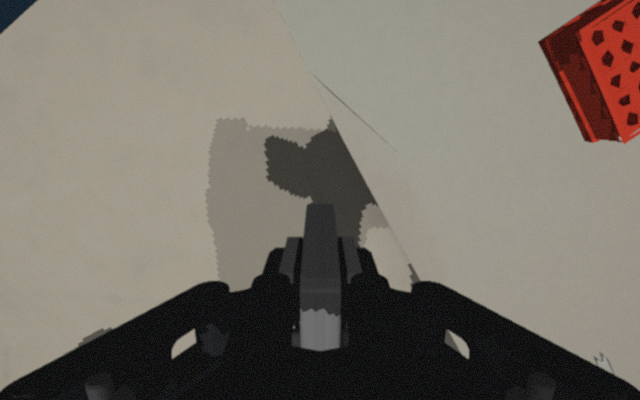

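```bash
cat >> h.py <<'E'
def tilt2(show=True):
    s=observe(); M=R.from_quat(s['ee_rot']).as_matrix(); f=grab_frame('wrist')
    q=(cloud(f,f['range_z']>0)-s['eef_pos'])@M
    k=q[(abs(q[:,1])<.006)&(abs(q[:,0]-.007)<.012)&(q[:,2]>.165)&(q[:,2]<.222)]
    t=q[(abs(q[:,1])<.006)&(q[:,0]<-.002)&(q[:,0]>-.06)&(abs(q[:,2]-.148)<.02)]
    for n,a,b in (('short front x vs z',k[:,2],k[:,0]),('long top z vs x',t[:,0],t[:,2])):
        if len(a)>30: p=np.polyfit(a,b,1); print(n,len(a),a.min().round(3),a.max().round(3),'deg',np.degrees(p[0]).round(1),'at x0/elbow',np.polyval(p,.155 if n[0]=='s' else 0).round(4))
    e=q[(q[:,0]<.03)&(q[:,0]>-.05)&(abs(q[:,1])<.02)&(q[:,2]>.17)&(q[:,2]<.222)]
    if len(e): print('y range short',np.percentile(e[:,1],[2,50,98]).round(4))
    print(s['eef_pos'].round(4),np.degrees(np.arctan2(M[1,0],M[0,0])).round(2),s['ft_force'].round(1),s['joint_pos'].round(2))
E
python3 -c "
from h import *
tilt2()"
```

```text
short front x vs z 1244 0.165 0.222 deg 7.0 at x0/elbow 0.004
long top z vs x 1711 -0.03 -0.002 deg -6.9 at x0/elbow 0.1432
y range short [-0.0085 -0.0011  0.0067]
[ 0.5374 -0.3908  0.2359] -26.44 [-0.1  0.4 -3.3] [ 0.56  0.64 -0.03  1.7   0.03  0.8  -1.52]
```

Emit:
carry_out(plan=[[[0.004,0,0.004],0,255],[[0,0,0.005],0,255],[[0,0,0],0,255]])

```text
time_s: 7.15
eef_pos: [0.5419, -0.393, 0.2269]
ee_rot: [0.974, -0.229, 0.001, 0.0]
ft_force: [0.2, -1.6, -0.9]
width: 0.0153
gripper_force: 41.9
```

```bash
python3 -c "
from h import *
tilt2()
f=dict(np.load('scene0.npz'))
Q=box(f,(.36,.52,-.12,.03),.074,.086); r=cv2.minEnclosingCircle(Q[:,:2].astype(np.float32)*1000); print(r)
m=f['pixels'][205:270,310:370,::-1]; cv2.imwrite('pics/head.png',cv2.resize(m,None,fx=9,fy=9,interpolation=cv2.INTER_CUBIC))
"
```

```text
short front x vs z 1090 0.165 0.221 deg 3.1 at x0/elbow 0.0036
long top z vs x 1711 -0.028 -0.002 deg -2.9 at x0/elbow 0.1433
y range short [-0.0085 -0.0006  0.0068]
[ 0.5419 -0.393   0.2269] -26.43 [ 0.2 -1.6 -0.9] [ 0.56  0.66 -0.03  1.69  0.03  0.78 -1.52]
((436.8418273925781, -43.25322723388672), 21.466655731201172)
```

View pics/head.png

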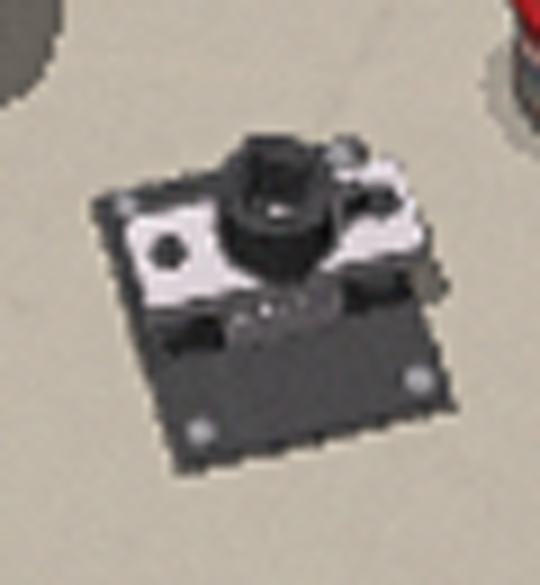

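Emit:
carry_out(plan=[[[0,0,-0.043],0,255],[[0,0,-0.043],0,255],[[0,0,-0.043],0,255],[[0,0,-0.043],0,255],[[-0.025,-0.033,0],0,255]], newtons=40)

```text
time_s: 7.7
eef_pos: [0.5341, -0.358, 0.4057]
ee_rot: [0.973, -0.232, 0.007, 0.004]
ft_force: [0.5, -0.9, -2.6]
width: 0.0155
gripper_force: 40.9
```

Emit:
carry_out(plan=[[[-0.025,-0.033,0],0,255],[[-0.025,-0.033,0],0,255],[[-0.025,-0.033,0],0,255],[[-0.025,-0.033,0],0,255],[[-0.025,-0.033,0],0,255]])

```text
time_s: 8.2
eef_pos: [0.4943, -0.1469, 0.3984]
ee_rot: [0.974, -0.229, -0.0, 0.0]
ft_force: [1.5, -0.1, -2.4]
width: 0.0152
gripper_force: 40.9
```

Emit:
carry_out(plan=[[[-0.025,-0.033,0],0,255],[[-0.025,-0.033,0],0,255],[[0,0,0],-0.147,255],[[0,0,0],-0.147,255],[[0,0,0],-0.147,255]])

```text
time_s: 8.7
eef_pos: [0.4794, -0.0667, 0.3985]
ee_rot: [1.0, -0.007, -0.0, 0.0]
ft_force: [-1.5, -0.3, -2.9]
width: 0.0148
gripper_force: 40.9
```

Emit:
carry_out(plan=[[[0,0,0],-0.147,255],[[0,0,0],-0.147,255],[[0,0,0],-0.147,255],[[0,0,0],-0.147,255],[[0,0,0],-0.147,255]])

```text
time_s: 9.2
eef_pos: [0.4794, -0.0672, 0.3983]
ee_rot: [0.936, 0.353, -0.0, -0.0]
ft_force: [-0.2, -0.2, -3.5]
width: 0.0154
gripper_force: 40.9
```

Emit:
carry_out(plan=[[[0,0,0],-0.147,255],[[0,0,0],-0.147,255],[[0,0,0],-0.147,255],[[0,0,0],-0.147,255],[[0,0,0],-0.147,255]])

```text
time_s: 9.7
eef_pos: [0.4794, -0.0672, 0.3983]
ee_rot: [0.747, 0.665, -0.0, -0.0]
ft_force: [-0.1, 0.7, -3.2]
width: 0.0154
gripper_force: 40.9
```

Emit:
carry_out(plan=[[[0,0,0],-0.147,255],[[0,0,0],-0.147,255],[[0,0,0],-0.147,255],[[0,0,0],-0.147,255],[[0,0,0],-0.147,255]])

```text
time_s: 10.2
eef_pos: [0.4793, -0.0672, 0.3983]
ee_rot: [0.458, 0.889, -0.0, -0.0]
ft_force: [1.4, 0.2, -3.3]
width: 0.0153
gripper_force: 40.9
```

Emit:
carry_out(plan=[[[0,0,0],-0.147,255],[[0,0,0],-0.147,255],[[0,0,0],-0.147,255],[[0,0,0],0,255],[[0,0,0],0,255]])

```text
time_s: 10.7
eef_pos: [0.4794, -0.0673, 0.3984]
ee_rot: [0.257, 0.966, -0.0, -0.0]
ft_force: [0.0, 0.5, -3.4]
width: 0.015
gripper_force: 40.9
```

```bash
python3 -c "
from h import *
tilt2()
s=observe()
f=grab_frame('wrist'); save(f,'w5.png'); np.savez('w5.npz',**f)
Q=box(f,(.38,.50,-.10,.02),.074,.086); print(len(Q)); r=cv2.minEnclosingCircle(Q[:,:2].astype(np.float32)*1000); print(r,Q.mean(0))
"
```

```text
short front x vs z 1222 0.165 0.221 deg 6.2 at x0/elbow 0.0041
long top z vs x 1701 -0.029 -0.002 deg -6.2 at x0/elbow 0.1432
y range short [-0.0071  0.0004  0.0082]
[ 0.4794 -0.0673  0.3984] 150.21 [ 0.   0.5 -3.4] [ 0.52  0.22 -0.57  1.97  0.14  0.99  0.93]
1271
((442.6977844238281, -44.445987701416016), 19.800884246826172) [ 0.44230354 -0.04412247  0.07906509]
```

View pics/w5.png

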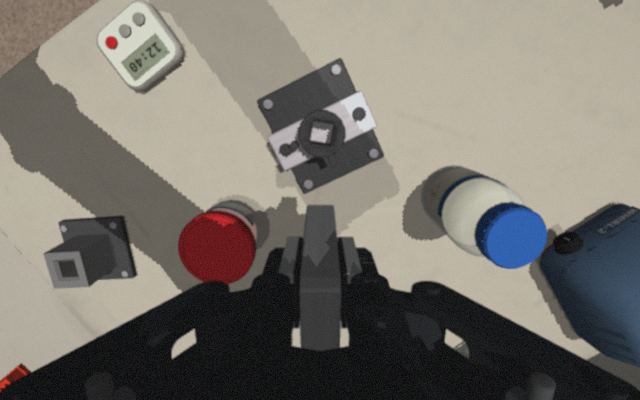

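Run:
```python
from h import *
f=dict(np.load('w5.npz')); s=observe(); M=R.from_quat(s['ee_rot']).as_matrix()
g=cv2.cvtColor(f['pixels'],cv2.COLOR_RGB2GRAY)
P=cloud(f,f['range_z']>0)
Q=P[(abs(P[:,0]-.442)<.03)&(abs(P[:,1]+.044)<.03)&(P[:,2]>.074)&(P[:,2]<.086)]
q=(Q-s['eef_pos'])@M; print('head in tool',q.mean(0).round(4), cv2.minEnclosingCircle(q[:,:2].astype(np.float32)*1000), cv2.fitEllipse(cv2.convexHull(q[:,:2].astype(np.float32)*1000)))
# ascii of crop
for r in g[108:160:1,296:348:1][::2]: print(' '.join('%3d'%v for v in r[::2]))
c=np.zeros_like(g); cv2.circle(c,(321,133),16,255,-1)
for th in (80,100,120):
    m=((g>th)&(c>0)).astype(np.uint8); n,l,st,ce=cv2.connectedComponentsWithStats(m); i=1+st[1:,4].argmax(); v,u=np.nonzero(l==i)
    print(th,st[i],cv2.minAreaRect(np.c_[u,v].astype(np.float32)))
    W=world(f,np.c_[u,v],f['range_z'][v,u]); print(' floor z',np.median(W[:,2]).round(4)); w=(W-s['eef_pos'])@M; print(' rect in tool mm',cv2.minAreaRect(w[:,:2].astype(np.float32)*1000))
```

```text
head in tool [0.0437 0.0017 0.3195] ((43.21005630493164, 1.587408185005188), 19.80086898803711) ((43.41236114501953, 1.7740579843521118), (38.53721237182617, 39.32429885864258), 4.6782121658325195)
 68  62  69  67  69  72  69  67  68  71  65  67  69  79 122 159 181 185 188 189 191 189 190 192 188 207
 67  62  67  64  69  64  65  66  66  61  58  56  54  63  85  99 153 180 189 189 192 190 187 189 192 196
 67  69  70  66  66  69  65  59  53  61  64  68  67  67  68  66  69  91 131 172 187 188 189 189 191 191
 66  70  70  68  68  64  54  62  70  68  68  64  67  67  71  70  66  67  63  85 149 187 193 189 185 186
 67  68  64  65  60  59  67  61  66  68  65  66  68  63  67  67  67  67  69  68  79 153 187 183 187 184
 67  70  72  81  60  64  64  53  60  48  52  60  59  59  60  60  61  64  66  68  64  80 146 185 189 191
 73  92 125 103  66  63  57  61  58  54  50  44  48  52  50  48  60  53  59  61  63  69  75 165 194 194
133 163 143  69  64  56  59  55  50  78  75  72  66  60  56  51  54  40  48  56  57  57  61 124 189 192
179 180 106  60  63  56  60  53  57  83  83  85  84  82  82  82  75  7
[... 1897 characters left out ...]
745162963867), 10.304845809936523)
 floor z 0.0503
 rect in tool mm ((42.52851104736328, 1.3871488571166992), (16.335805892944336, 18.393991470336914), 6.555797100067139)
100 [310 127  20  16 240] ((319.3108215332031, 134.6351318359375), (17.919490814208984, 13.97391414642334), 9.462322235107422)
 floor z 0.0503
 rect in tool mm ((40.40393829345703, 0.273956298828125), (12.268827438354492, 16.417583465576172), 8.625276565551758)
120 [310 128  19  15 214] ((319.0135192871094, 134.41891479492188), (16.604297637939453, 13.645115852355957), 9.462322235107422)
 floor z 0.0503
 rect in tool mm ((40.450042724609375, -0.12499809265136719), (11.817620277404785, 15.579254150390625), 6.789013862609863)
```

Emit:
carry_out(plan=[[[0,0,0.02],0.15,255],[[0,-0.005,0.027],0,255],[[0,0,0.03],0,255],[[0,0,0],0,255],[[0,0,0],0,255]])

```text
time_s: 11.3
eef_pos: [0.4768, -0.0709, 0.322]
ee_rot: [0.327, 0.945, 0.0, -0.0]
ft_force: [0.4, -0.0, -3.1]
width: 0.0154
gripper_force: 40.8
```

```bash
cat > m.py <<'E'
from h import *
tilt2()
s=observe(); M=R.from_quat(s['ee_rot']).as_matrix(); f=grab_frame('wrist'); save(f,'w6.png'); np.savez('w6.npz',**f)
q=(cloud(f,f['range_z']>0)-s['eef_pos'])@M
hz=s['eef_pos'][2]-.08
k=q[(abs(q[:,2]-hz)<.006)&(q[:,0]>.018)&(q[:,0]<.07)&(abs(q[:,1])<.03)]
h=cv2.convexHull(k[:,:2].astype(np.float32)*1000); print('head',len(k),cv2.fitEllipse(h),cv2.minEnclosingCircle(h), k[:,2].mean())
# key short tip: nearest points around front face per depth
for a in np.arange(.17,.235,.006):
    m=q[(q[:,2]>a)&(q[:,2]<a+.006)&(abs(q[:,1])<.016)&(q[:,0]>-.015)&(q[:,0]<.018)]
    if len(m)>5: print(round(a+.003,3),len(m),'x',np.median(m[abs(m[:,1])<.004][:,0]).round(4),'y',np.percentile(m[:,1],[2,98]).round(4))
E
python3 m.py
```

```text
short front x vs z 1259 0.165 0.221 deg 7.3 at x0/elbow 0.0042
long top z vs x 1701 -0.03 -0.002 deg -7.3 at x0/elbow 0.1432
y range short [-0.0071  0.0003  0.0081]
[ 0.4768 -0.0709  0.322 ] 141.81 [ 0.4 -0.  -3.1] [ 0.47  0.31 -0.53  2.06  0.21  0.82  0.72]
head 2311 ((44.06669998168945, -0.6411470770835876), (39.0132942199707, 39.38665008544922), 12.206253051757812) ((43.98133850097656, -0.5948373675346375), 19.914152145385742) 0.24375944620865123
0.173 242 x 0.0065 y [-0.0071  0.0082]
0.179 217 x 0.0073 y [-0.0071  0.0077]
0.185 191 x 0.008 y [-0.0071  0.0081]
0.191 173 x 0.0087 y [-0.0068  0.008 ]
0.197 163 x 0.0095 y [-0.0072  0.008 ]
0.203 138 x 0.0103 y [-0.007   0.0081]
0.209 132 x 0.0111 y [-0.0073  0.0079]
0.215 119 x 0.0118 y [-0.0068  0.008 ]
0.221 46 x 0.0123 y [-0.0062  0.0077]
```

Emit:
carry_out(plan=[[[0.02,-0.001,0],0,255],[[0.019,0,0],0,255],[[0,0,0],0,255],[[0,0,0.006],0,255],[[0,0,0.005],0,255]], newtons=80)

```text
time_s: 11.9
eef_pos: [0.4462, -0.0483, 0.3112]
ee_rot: [0.327, 0.945, 0.0, 0.001]
ft_force: [-0.2, -0.5, -3.6]
width: 0.0145
gripper_force: 82.0
```

```bash
python3 m.py
```

```text
short front x vs z 1252 0.165 0.221 deg 7.3 at x0/elbow 0.0042
long top z vs x 1684 -0.03 -0.002 deg -7.2 at x0/elbow 0.1433
y range short [-0.0071  0.0003  0.0081]
[ 0.4462 -0.0483  0.3112] 141.8 [-0.2 -0.5 -3.6] [ 0.45  0.28 -0.55  2.14  0.21  0.77  0.67]
head 494 ((16.906450271606445, 1.1766910552978516), (16.523265838623047, 28.881752014160156), 177.50503540039062) ((18.74486541748047, 1.4285860061645508), 14.546782493591309) 0.23145435129528852
0.173 253 x 0.0064 y [-0.0092  0.0112]
0.179 210 x 0.0072 y [-0.007   0.0078]
0.185 193 x 0.0081 y [-0.007  0.008]
0.191 171 x 0.0087 y [-0.0069  0.008 ]
0.197 158 x 0.0095 y [-0.0073  0.008 ]
0.203 148 x 0.0104 y [-0.0071  0.0078]
0.209 131 x 0.0111 y [-0.007   0.0081]
0.215 123 x 0.0118 y [-0.007  0.008]
0.221 45 x 0.0122 y [-0.0067  0.0077]
0.227 170 x 0.0177 y [-0.0149  0.0152]
0.233 845 x 0.0162 y [-0.0156  0.0156]
```

Emit:
carry_out(plan=[[[0.001,0,0.006],0,255],[[0,0,0.006],0,255],[[0.001,0,0.006],0,255],[[0,0,0],0,255]])

```text
time_s: 12.4
eef_pos: [0.444, -0.0469, 0.292]
ee_rot: [0.327, 0.945, 0.0, 0.0]
ft_force: [2.9, -1.7, -3.8]
width: 0.0149
gripper_force: 81.8
```

Emit:
carry_out(plan=[[[0,0,0.005],0,255],[[0.001,0,0.005],0,255],[[0,0,0],0,255]])

```text
time_s: 12.7
eef_pos: [0.4436, -0.0463, 0.2824]
ee_rot: [0.327, 0.945, 0.0, 0.001]
ft_force: [3.7, -3.0, -6.0]
width: 0.0146
gripper_force: 81.7
```

Emit:
carry_out(plan=[[[0,0,0.005],0,255],[[0,0,0.003],0,255],[[0,0,0.002],0,255],[[0,0,0],0,255]])

```text
time_s: 13.1
eef_pos: [0.4446, -0.0456, 0.2763]
ee_rot: [0.327, 0.945, -0.001, 0.002]
ft_force: [-9.2, -1.8, 46.0]
width: 0.0144
gripper_force: 89.1
```

```bash
python3 -c "
from h import *
tilt2()"
```

```text
short front x vs z 1272 0.165 0.206 deg 13.6 at x0/elbow 0.0024
long top z vs x 1685 -0.03 -0.002 deg -7.4 at x0/elbow 0.1431
y range short [-0.0178  0.0002  0.0178]
[ 0.4446 -0.0456  0.2763] 141.83 [-9.2 -1.8 46. ] [ 0.41  0.34 -0.52  2.17  0.27  0.69  0.61]
```

Emit:
carry_out(plan=[[[0,0,-0.004],0,255],[[0,0,0],0,255],[[0,0,0],0,180],[[0,0,0],0,120],[[0,0,0],0,60]], newtons=20)

```text
time_s: 13.65
eef_pos: [0.4423, -0.0457, 0.276]
ee_rot: [0.327, 0.945, -0.0, -0.001]
ft_force: [-0.0, 0.3, 0.7]
width: 0.0535
gripper_force: 0.0
```

Emit:
carry_out(plan=[[[0,0,0],0,0],[[0,0,0],0,0],[[0,0,-0.03],0,0],[[0,0,-0.04],0,0],[[0,0,0],0,0]])

```text
time_s: 14.15
eef_pos: [0.4447, -0.0455, 0.3508]
ee_rot: [0.327, 0.945, 0.001, 0.004]
ft_force: [0.5, 0.4, 0.1]
width: 0.0851
gripper_force: 0.0
```

Run:
```python
from h import *
s=observe(); M=R.from_quat(s['ee_rot']).as_matrix(); f=grab_frame('wrist'); save(f,'w7.png')
print(s['eef_pos'].round(4))
W=cloud(f,f['range_z']>0); q=(W-s['eef_pos'])@M
k=np.c_[q,W][(abs(q[:,1])<.02)&(q[:,0]<.03)&(W[:,2]>.1)&(W[:,2]<.16)&(q[:,2]>.18)]
print(len(k)); 
if len(k): print(np.percentile(k,[1,25,50,75,99],axis=0).round(4)); print('slope',np.polyfit(k[:,0],k[:,5],1),np.polyfit(k[:,0],k[:,1],1))
g=grab_frame('scene'); np.savez('s7.npz',**g); W=cloud(g,g['range_z']>0)
k=W[(W[:,2]>.09)&(W[:,2]<.135)&(W[:,0]>.38)&(W[:,0]<.62)&(W[:,1]>-.22)&(W[:,1]<-.02)]
print(len(k)); print(k[np.argsort(k[:,0])][::max(1,len(k)//20)].round(3).tolist())
```

```text
[ 0.4447 -0.0455  0.3508]
3896
[[-0.0943 -0.0092  0.2163  0.4368 -0.107   0.1029]
 [-0.0599 -0.0052  0.2193  0.4501 -0.084   0.1251]
 [-0.0305 -0.0012  0.2223  0.4696 -0.0656  0.1288]
 [-0.0053  0.0026  0.2261  0.4923 -0.0499  0.1316]
 [ 0.008   0.0066  0.2478  0.521  -0.0376  0.1344]]
slope [0.01483738 0.12792339] [ 0.00881092 -0.00102721]
207
[[0.431, -0.048, 0.104], [0.435, -0.046, 0.105], [0.437, -0.043, 0.119], [0.438, -0.053, 0.128], [0.44, -0.053, 0.13], [0.441, -0.042, 0.119], [0.443, -0.037, 0.113], [0.446, -0.053, 0.132], [0.45, -0.06, 0.118], [0.454, -0.046, 0.135], [0.46, -0.061, 0.13], [0.463, -0.065, 0.133], [0.47, -0.074, 0.13], [0.474, -0.063, 0.124], [0.478, -0.065, 0.124], [0.483, -0.085, 0.127], [0.489, -0.091, 0.127], [0.492, -0.08, 0.123], [0.499, -0.085, 0.121], [0.554, -0.146, 0.114], [0.567, -0.151, 0.111]]
```

View pics/w7.png

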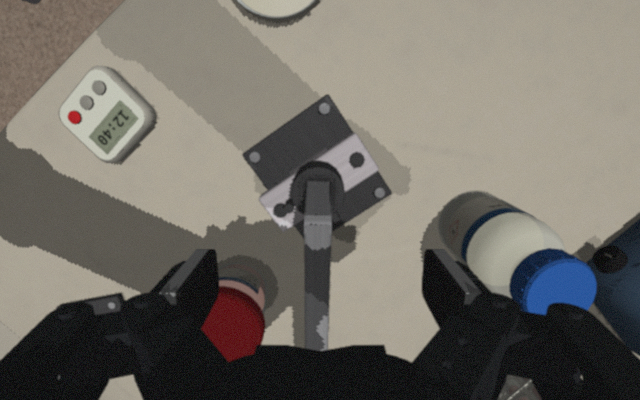

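Run:
```python
from h import *
s=observe(); M=R.from_quat(s['ee_rot']).as_matrix(); f=grab_frame('wrist')
W=cloud(f,f['range_z']>0); q=(W-s['eef_pos'])@M
for a in np.arange(-.12,.02,.01):
    k=(q[:,0]>=a)&(q[:,0]<a+.01)&(abs(q[:,1]+.001)<.016)&(W[:,2]>.09)&(W[:,2]<.16)&(q[:,2]>.18)
    if k.sum()>20:
        z=np.percentile(W[k,2],80); t=k&(W[:,2]>z-.005); print(round(a+.005,3),k.sum(),'ztop',np.median(W[t,2]).round(4),'y',np.percentile(q[t,1],[3,97]).round(4))
```

```text
-0.095 52 ztop 0.1231 y [-0.0068  0.0069]
-0.085 267 ztop 0.124 y [-0.0071  0.0076]
-0.075 288 ztop 0.1252 y [-0.0069  0.008 ]
-0.065 302 ztop 0.1264 y [-0.0074  0.0078]
-0.055 333 ztop 0.1278 y [-0.0073  0.0079]
-0.045 345 ztop 0.1289 y [-0.0071  0.0082]
-0.035 364 ztop 0.1301 y [-0.007   0.0082]
-0.025 393 ztop 0.1313 y [-0.0068  0.0085]
-0.015 416 ztop 0.1325 y [-0.0067  0.0084]
-0.005 471 ztop 0.1334 y [-0.0066  0.0088]
0.005 800 ztop 0.1299 y [-0.0062  0.0088]
```

Emit:
carry_out(plan=[[[-0.032,0,0],0,0],[[-0.032,0,0],0,0],[[-0.032,0,0],0,0],[[-0.032,0,0],0,0],[[0,0,0.03],0,0]])

```text
time_s: 14.8
eef_pos: [0.5474, -0.1281, 0.3178]
ee_rot: [0.329, 0.944, 0.0, 0.003]
ft_force: [0.1, -1.2, -0.6]
width: 0.0855
gripper_force: 0.0
```

Emit:
carry_out(plan=[[[0,0,0.03],0,0],[[0,0,0.022],0,0],[[0,0,0],0,0]])

```text
time_s: 15.1
eef_pos: [0.5416, -0.1248, 0.2602]
ee_rot: [0.327, 0.945, -0.001, -0.004]
ft_force: [0.7, 0.8, -0.2]
width: 0.0855
gripper_force: 0.0
```

Run:
```python
from h import *
s=observe(); M=R.from_quat(s['ee_rot']).as_matrix(); f=grab_frame('wrist')
print(s['eef_pos'].round(4),s['ft_force'].round(1))
W=cloud(f,f['range_z']>0); q=(W-s['eef_pos'])@M
for a in np.arange(-.03,.15,.01):
    k=(q[:,0]>=a)&(q[:,0]<a+.01)&(abs(q[:,1])<.016)&(W[:,2]>.09)&(W[:,2]<.16)
    if k.sum()>20: print(round(a+.005,3),k.sum(),'ztop',np.percentile(W[k,2],80).round(4),'y',np.percentile(q[k,1],[3,50,97]).round(4))
```

```text
[ 0.5416 -0.1248  0.2602] [ 0.7  0.8 -0.2]
-0.025 495 ztop 0.1168 y [-0.0059  0.0012  0.0086]
-0.015 828 ztop 0.1178 y [-0.0058  0.0014  0.0088]
-0.005 931 ztop 0.1191 y [-0.006   0.0015  0.0088]
0.005 1118 ztop 0.1204 y [-0.0066  0.0015  0.0093]
0.015 1168 ztop 0.1215 y [-0.0059  0.0015  0.0092]
0.025 1260 ztop 0.1227 y [-0.0056  0.0018  0.0092]
0.035 1389 ztop 0.124 y [-0.0055  0.002   0.0093]
0.045 1559 ztop 0.1251 y [-0.0055  0.002   0.0094]
0.055 1700 ztop 0.1265 y [-0.0053  0.0022  0.0096]
0.065 1902 ztop 0.1277 y [-0.0051  0.0022  0.0097]
0.075 2056 ztop 0.1289 y [-0.0048  0.0026  0.0099]
0.085 2292 ztop 0.1302 y [-0.0048  0.0026  0.0101]
0.095 836 ztop 0.131 y [-0.0046  0.0028  0.0103]
```

Emit:
carry_out(plan=[[[0,0.001,-0.004],0,0],[[0,0,0],0,255],[[0,0,0],0,255],[[0,0,0],0,255],[[0,0,0],0,255]], newtons=60)

```text
time_s: 15.65
eef_pos: [0.5443, -0.1243, 0.2692]
ee_rot: [0.327, 0.945, -0.0, 0.0]
ft_force: [0.0, -0.4, -0.2]
width: 0.0281
gripper_force: 0.0
```

Emit:
carry_out(plan=[[[0,0,0],0,255],[[0,0,0],0,255],[[0,0,0],0,255],[[0.0004,-0.0102,0],0.08,255],[[0.0004,-0.0102,0],0.08,255]])

```text
time_s: 16.15
eef_pos: [0.5309, -0.139, 0.2691]
ee_rot: [0.402, 0.916, 0.0, 0.001]
ft_force: [-0.2, 1.7, 4.5]
width: 0.015
gripper_force: 62.4
```

Emit:
carry_out(plan=[[[0.0004,-0.0102,0],0.08,255],[[0.0004,-0.0102,0],0.08,255],[[0.0004,-0.0102,0],0.08,255],[[0,0,0],0,255]])

```text
time_s: 16.55
eef_pos: [0.5059, -0.157, 0.2694]
ee_rot: [0.508, 0.861, 0.0, 0.001]
ft_force: [1.7, 1.8, 3.9]
width: 0.0147
gripper_force: 62.4
```

```bash
cat > a.py <<'E'
from h import *
s=observe(); M=R.from_quat(s['ee_rot']).as_matrix()
c=np.array([.4425,-.0443]); d=s['eef_pos'][:2]-c
print(s['time_s'],s['eef_pos'].round(4),'toolaz',np.degrees(np.arctan2(M[1,0],M[0,0])).round(1),'hand az',np.degrees(np.arctan2(d[1],d[0])).round(1),'r',np.hypot(*d).round(4),'F tool',(s['ft_force']@M).round(1),s['ft_torque'].round(2),'w',round(float(s['width']),4),s['joint_pos'].round(2))
f=grab_frame('wrist')
W=cloud(f,f['range_z']>0); q=(W-s['eef_pos'])@M
for a in np.arange(.02,.15,.02):
    k=(q[:,0]>=a)&(q[:,0]<a+.01)&(abs(q[:,1])<.016)&(W[:,2]>.09)&(W[:,2]<.16)
    if k.sum()>20: print(round(a+.005,3),k.sum(),'ztop',np.percentile(W[k,2],80).round(4),'y',np.percentile(q[k,1],[3,50,97]).round(4))
E
python3 a.py
```

```text
16.55 [ 0.5059 -0.157   0.2694] toolaz 118.9 hand az -60.7 r 0.1293 F tool [ 0.8  2.4 -3.9] [ 0.11 -0.28  0.55] w 0.0147 [ 0.48  0.44 -0.37  2.    0.23  0.74  0.48]
0.025 1097 ztop 0.1225 y [-0.0073 -0.0001  0.0075]
0.045 1328 ztop 0.1249 y [-0.0075 -0.0001  0.0074]
0.065 1616 ztop 0.1274 y [-0.0075 -0.0001  0.0072]
0.085 1903 ztop 0.1297 y [-0.0076 -0.0003  0.0071]
```

Emit:
carry_out(plan=[[[0.0004,-0.0102,0],0.08,255],[[0.0004,-0.0102,0],0.08,255],[[0.0004,-0.0102,0],0.08,255],[[0.0004,-0.0102,0],0.08,255]])

```text
time_s: 17.0
eef_pos: [0.4685, -0.1709, 0.2694]
ee_rot: [0.638, 0.77, 0.001, 0.001]
ft_force: [2.5, -0.8, 5.5]
width: 0.0149
gripper_force: 63.1
```

Emit:
carry_out(plan=[[[0.0004,-0.0102,0],0.08,255],[[0,0,0],0,255]])

```text
time_s: 17.2
eef_pos: [0.4576, -0.1727, 0.2693]
ee_rot: [0.669, 0.743, 0.0, 0.001]
ft_force: [0.5, -0.8, 5.5]
width: 0.015
gripper_force: 62.7
```

```bash
python3 a.py
```

```text
17.2 [ 0.4576 -0.1727  0.2693] toolaz 96.1 hand az -83.3 r 0.1292 F tool [-0.9  0.4 -5.5] [-0.34 -0.18  0.62] w 0.015 [ 0.47  0.38 -0.28  2.1   0.16  0.69  0.19]
0.025 1094 ztop 0.1224 y [-0.0076 -0.      0.0073]
0.045 1336 ztop 0.1248 y [-0.0079 -0.0003  0.0071]
0.065 1570 ztop 0.1273 y [-0.0079 -0.0006  0.0068]
0.085 1900 ztop 0.1297 y [-0.0082 -0.0009  0.0066]
```

Emit:
carry_out(plan=[[[0.0004,-0.0102,0],0.08,255],[[0.0004,-0.0102,0],0.08,255]])

```text
time_s: 17.45
eef_pos: [0.438, -0.1734, 0.2694]
ee_rot: [0.726, 0.688, 0.0, 0.001]
ft_force: [2.1, -2.4, 5.7]
width: 0.0147
gripper_force: 63.4
```

Emit:
carry_out(plan=[[[0.0003,-0.0077,0],0.06,255]])

```text
time_s: 17.55
eef_pos: [0.43, -0.1728, 0.2694]
ee_rot: [0.746, 0.666, 0.0, 0.001]
ft_force: [1.3, -3.1, 6.2]
width: 0.0148
gripper_force: 63.2
```

Emit:
carry_out(plan=[[[0.0003,-0.0077,0],0.06,255]])

```text
time_s: 17.65
eef_pos: [0.4224, -0.1718, 0.2694]
ee_rot: [0.766, 0.643, 0.0, 0.002]
ft_force: [0.3, -4.4, 5.9]
width: 0.0151
gripper_force: 63.3
```

```bash
python3 a.py
```

```text
17.65 [ 0.4224 -0.1718  0.2694] toolaz 80.1 hand az -98.9 r 0.129 F tool [-4.3  1.1 -5.9] [-0.87  0.05  0.87] w 0.0151 [ 0.44  0.33 -0.22  2.17  0.12  0.65 -0.04]
0.025 1101 ztop 0.1226 y [-0.0078 -0.0005  0.0071]
0.045 1320 ztop 0.1249 y [-0.0082 -0.0008  0.0067]
0.065 1566 ztop 0.1274 y [-0.0084 -0.0011  0.0063]
0.085 1902 ztop 0.1298 y [-0.0088 -0.0013  0.0061]
```

Emit:
carry_out(plan=[[[0,-0.0077,0],0.06,255]])

```text
time_s: 17.8
eef_pos: [0.4153, -0.1705, 0.2695]
ee_rot: [0.784, 0.62, 0.0, 0.002]
ft_force: [0.1, -3.9, 5.9]
width: 0.0149
gripper_force: 63.6
```

Emit:
carry_out(plan=[[[0,-0.0077,0],0.06,255]])

```text
time_s: 17.9
eef_pos: [0.4074, -0.1686, 0.2694]
ee_rot: [0.803, 0.596, 0.0, 0.001]
ft_force: [-0.4, -3.0, 6.4]
width: 0.0147
gripper_force: 63.3
```

Emit:
carry_out(plan=[[[0,-0.0051,0],0.04,255]])

```text
time_s: 18.0
eef_pos: [0.4023, -0.167, 0.2693]
ee_rot: [0.815, 0.58, 0.0, 0.001]
ft_force: [0.4, -3.7, 6.4]
width: 0.015
gripper_force: 63.2
```

```bash
python3 a.py
```

```text
18.0 [ 0.4023 -0.167   0.2693] toolaz 70.9 hand az -108.1 r 0.1291 F tool [-3.4  1.6 -6.4] [-0.84  0.04  0.76] w 0.015 [ 0.42  0.3  -0.19  2.22  0.1   0.63 -0.18]
0.025 1103 ztop 0.1225 y [-0.0079 -0.0006  0.007 ]
0.045 1315 ztop 0.1249 y [-0.0083 -0.0009  0.0065]
0.065 1609 ztop 0.1273 y [-0.0085 -0.0009  0.0064]
0.085 1902 ztop 0.1297 y [-0.0088 -0.0015  0.006 ]
```

Emit:
carry_out(plan=[[[0,-0.0051,0],0.04,255]])

```text
time_s: 18.15
eef_pos: [0.3979, -0.1655, 0.2694]
ee_rot: [0.826, 0.564, 0.0, 0.001]
ft_force: [0.1, -3.8, 6.3]
width: 0.0146
gripper_force: 63.4
```

Emit:
carry_out(plan=[[[0,-0.0051,0],0.04,255]])

```text
time_s: 18.25
eef_pos: [0.3929, -0.1635, 0.2693]
ee_rot: [0.837, 0.547, 0.0, 0.001]
ft_force: [-0.7, -3.8, 6.9]
width: 0.0146
gripper_force: 63.3
```

Emit:
carry_out(plan=[[[0,-0.0051,0],0.04,255]])

```text
time_s: 18.35
eef_pos: [0.3881, -0.1614, 0.2693]
ee_rot: [0.848, 0.53, 0.0, 0.001]
ft_force: [0.0, -4.4, 7.4]
width: 0.0147
gripper_force: 63.3
```

```bash
python3 a.py
```

```text
18.35 [ 0.3881 -0.1614  0.2693] toolaz 64.1 hand az -114.9 r 0.1291 F tool [-3.9  1.9 -7.4] [-0.78  0.19  0.77] w 0.0147 [ 0.39  0.27 -0.17  2.25  0.08  0.62 -0.29]
0.025 1091 ztop 0.1224 y [-0.008  -0.0007  0.007 ]
0.045 1326 ztop 0.1248 y [-0.0084 -0.001   0.0065]
0.065 1582 ztop 0.1273 y [-0.0086 -0.0013  0.0061]
0.085 1911 ztop 0.1297 y [-0.0089 -0.0015  0.0059]
```

Emit:
carry_out(plan=[[[0,-0.0051,0],0.04,255]])

```text
time_s: 18.5
eef_pos: [0.3837, -0.1593, 0.2693]
ee_rot: [0.858, 0.514, 0.0, 0.001]
ft_force: [-1.0, -4.3, 6.8]
width: 0.0148
gripper_force: 63.4
```

Emit:
carry_out(plan=[[[0,-0.0051,0],0.04,255]])

```text
time_s: 18.6
eef_pos: [0.379, -0.1568, 0.2692]
ee_rot: [0.868, 0.496, -0.0, 0.001]
ft_force: [-0.6, -4.7, 6.4]
width: 0.0147
gripper_force: 63.3
```

Emit:
carry_out(plan=[[[0,-0.0051,0],0.04,255]])

```text
time_s: 18.7
eef_pos: [0.3747, -0.1542, 0.2692]
ee_rot: [0.878, 0.479, 0.0, 0.001]
ft_force: [0.1, -5.5, 6.7]
width: 0.0147
gripper_force: 63.7
```

```bash
python3 a.py
python3 - <<'E'
from h import *
f=grab_frame('wrist'); s=observe(); M=R.from_quat(s['ee_rot']).as_matrix(); np.savez('w8.npz',**f)
g=cv2.cvtColor(f['pixels'],cv2.COLOR_RGB2GRAY)
# pixel of the axis
p=np.array([.4425,-.0443,.065,1]); c=f['extrinsics']@p; d=c[:2]/c[2]; d*=1+f['k1']*(d@d); print(f['mtx'][:2,:2]@d+f['mtx'][:2,2])
E
```

```text
18.7 [ 0.3747 -0.1542  0.2692] toolaz 57.2 hand az -121.7 r 0.1292 F tool [-4.6  3.  -6.7] [-1.11  0.01  0.87] w 0.0147 [ 0.37  0.25 -0.15  2.28  0.07  0.61 -0.4 ]
0.025 1113 ztop 0.1224 y [-0.0081 -0.0008  0.0068]
0.045 1336 ztop 0.1248 y [-0.0085 -0.0011  0.0064]
0.065 1578 ztop 0.1273 y [-0.0088 -0.0014  0.0059]
0.085 1887 ztop 0.1297 y [-0.0092 -0.0019  0.0055]
[314.54468075 -35.7391531 ]
```

Emit:
carry_out(plan=[[[0,-0.0051,0],0.04,255]])

```text
time_s: 18.9
eef_pos: [0.3711, -0.1518, 0.2695]
ee_rot: [0.887, 0.462, 0.001, 0.002]
ft_force: [0.2, -6.4, 9.7]
width: 0.0148
gripper_force: 65.1
```

Emit:
carry_out(plan=[[[0,-0.0051,0],0.04,255]])

```text
time_s: 19.0
eef_pos: [0.3671, -0.149, 0.2697]
ee_rot: [0.896, 0.444, 0.001, 0.002]
ft_force: [2.0, -8.2, 9.8]
width: 0.0148
gripper_force: 66.4
```

```bash
python3 a.py
python3 - <<'E'
from h import *
for c in ('scene','side'):
    f=grab_frame(c); save(f,c+'8.png'); P=cloud(f,f['range_z']>0)
    k=P[(abs(P[:,0]-.44)<.05)&(abs(P[:,1]+.044)<.05)&(P[:,2]>.045)&(P[:,2]<.2)]; print(c,len(k))
    p=np.array([.4425,-.0443,.065,1]); q=f['extrinsics']@p; d=q[:2]/q[2]; d*=1+f['k1']*(d@d); print(f['mtx'][:2,:2]@d+f['mtx'][:2,2])
E
```

```text
19.0 [ 0.3671 -0.149   0.2697] toolaz 52.7 hand az -125.8 r 0.129 F tool [-5.3  6.6 -9.7] [-1.74 -0.29  1.26] w 0.0148 [ 0.35  0.24 -0.14  2.3   0.06  0.6  -0.49]
0.025 1091 ztop 0.1228 y [-0.0084 -0.0008  0.0065]
0.045 1315 ztop 0.1251 y [-0.009  -0.0015  0.006 ]
0.065 1580 ztop 0.1275 y [-0.0094 -0.002   0.0053]
0.085 1886 ztop 0.1298 y [-0.0101 -0.0028  0.0046]
scene 537
[340.06547304 226.37539784]
side 8
[309.37563988 231.47962802]
```

Emit:
carry_out(plan=[[[0,-0.004,0],0.03,255],[[0,0,0],0,255],[[0,0,0],0,255]])

```text
time_s: 19.45
eef_pos: [0.3639, -0.1466, 0.2698]
ee_rot: [0.902, 0.431, 0.001, 0.002]
ft_force: [0.3, -7.5, 9.3]
width: 0.0151
gripper_force: 65.7
```

```bash
python3 a.py
```

```text
19.45 [ 0.3639 -0.1466  0.2698] toolaz 51.0 hand az -127.5 r 0.129 F tool [-5.6  5.  -9.2] [-1.64  0.05  1.18] w 0.0151 [ 0.34  0.23 -0.13  2.31  0.06  0.6  -0.52]
0.025 1096 ztop 0.1228 y [-0.0083 -0.0008  0.0064]
0.045 1328 ztop 0.1251 y [-0.0089 -0.0015  0.006 ]
0.065 1561 ztop 0.1276 y [-0.0093 -0.002   0.0053]
0.085 1898 ztop 0.1298 y [-0.0099 -0.0025  0.0049]
```

Emit:
carry_out(plan=[[[0,-0.005,0],0.04,255],[[0,0,0],0,255],[[0,0,0],0,255]])

```text
time_s: 19.8
eef_pos: [0.3598, -0.1433, 0.2697]
ee_rot: [0.911, 0.413, 0.001, 0.002]
ft_force: [-0.7, -7.0, 10.2]
width: 0.015
gripper_force: 65.4
```

```bash
python3 a.py
```

```text
19.8 [ 0.3598 -0.1433  0.2697] toolaz 48.7 hand az -129.9 r 0.129 F tool [ -5.7   4.1 -10.2] [-1.49  0.28  1.09] w 0.015 [ 0.33  0.22 -0.13  2.32  0.05  0.59 -0.56]
0.025 1085 ztop 0.1228 y [-0.0084 -0.0009  0.0064]
0.045 1323 ztop 0.1251 y [-0.009  -0.0015  0.006 ]
0.065 1585 ztop 0.1275 y [-0.0093 -0.0018  0.0055]
0.085 1881 ztop 0.1297 y [-0.0099 -0.0026  0.0049]
```

Emit:
carry_out(plan=[[[0,0.005,0],-0.04,255],[[0,0,0],0,180],[[0,0,0],0,100],[[0,0,0],0,0],[[0,0,0],0,0]])

```text
time_s: 20.35
eef_pos: [0.3617, -0.1453, 0.2683]
ee_rot: [0.903, 0.429, -0.001, -0.001]
ft_force: [0.6, -0.1, -0.1]
width: 0.068
gripper_force: 0.2
```

Emit:
carry_out(plan=[[[0,0,-0.03],0,0],[[0,0,-0.05],0,0],[[0,0,-0.05],0,0],[[0.02,0,0],0,0],[[0,0,0],0,0]])

```text
time_s: 20.85
eef_pos: [0.3757, -0.1287, 0.3999]
ee_rot: [0.903, 0.43, 0.001, 0.001]
ft_force: [0.1, -1.1, 0.0]
width: 0.0851
gripper_force: 0.0
```

```bash
cat > t.py <<'E'
from h import *
import sys
def top(f,zr,name=None):  # tab/pin: polar brightness & height about the axis
    s=observe(); M=R.from_quat(s['ee_rot']).as_matrix()
    W=cloud(f,f['range_z']>0)
    return W
s=observe(); f=grab_frame('wrist'); np.savez('w9.npz',**f); save(f,'w9.png'); print(s['eef_pos'].round(4))
for n in ('w5.npz','w9.npz'):
    f=dict(np.load(n)); W=cloud(f,f['range_z']>0); c=np.array([.4425,-.0443]); d=W[:,:2]-c; r=np.hypot(*d.T); a=np.degrees(np.arctan2(d[:,1],d[:,0]))
    print(n,'z by azimuth at r 22-34mm (max,median,n)')
    for b in range(-180,180,10):
        m=(r>.022)&(r<.034)&(a>=b)&(a<b+10)&(W[:,2]>.03)
        if m.sum()>3: print(b,(np.percentile(W[m,2],95)).round(3),np.median(W[m,2]).round(3),np.round(r[m&(W[:,2]>.054)].max()*1000 if (m&(W[:,2]>.054)).any() else 0),m.sum(),end=' | ')
    print()
    k=W[(W[:,2]>.1)&(W[:,2]<.14)&(r<.2)]
    if len(k)>100: 
        h=cv2.minAreaRect(k[:,:2].astype(np.float32)*1000); print('key',len(k),h,k[:,2].max(),cv2.boxPoints(h).round(0).tolist())
E
python3 t.py
```

```text
[ 0.3757 -0.1287  0.3999]
w5.npz z by azimuth at r 22-34mm (max,median,n)
-140 0.051 0.05 0 25 | -130 0.051 0.05 0 67 | -120 0.052 0.05 0 68 | -110 0.055 0.05 34.0 74 | -100 0.067 0.066 34.0 80 | -90 0.067 0.05 34.0 57 | -80 0.322 0.05 32.0 86 | -70 0.323 0.311 34.0 2792 | -60 0.323 0.308 34.0 2843 | -50 0.319 0.307 34.0 1603 | -40 0.315 0.308 34.0 1441 | -30 0.315 0.308 34.0 1468 | -20 0.322 0.304 34.0 2437 | -10 0.322 0.308 34.0 2878 | 0 0.323 0.311 34.0 2054 | 30 0.05 0.049 0 5 | 40 0.051 0.05 0 29 | 50 0.052 0.05 0 67 | 60 0.051 0.05 0 74 | 70 0.052 0.05 34.0 72 | 80 0.056 0.05 34.0 75 | 90 0.052 0.05 34.0 74 | 100 0.051 0.05 0 74 | 110 0.051 0.05 0 70 | 120 0.051 0.05 0 35 | 130 0.051 0.049 0 7 | 
key 4312 ((570.7037963867188, 43.838470458984375), (58.281837463378906, 53.3446044921875), 88.5827407836914) 0.13999992806318778 [[543.0, 15.0], [597.0, 14.0], [598.0, 72.0], [545.0, 74.0]]
w9.npz z by azimuth at r 22-34mm (max,median,n)
-150 0.132 0.13 28.0 28 | -140 0.131 0.13 34.0 114 | -130 0.132 0.13 34.0 138 | -120 0.132 0.131 34.0 137 | -110 0.132 0.131 34.0 68 | -100 0.067 0.066 34.0 48 | -90 0.066 0.06 34.0 77 | -80 0.062 0.061 31.0 72 | -70 0.051 0.05 0 68 | -60 0.051 0.05 0 40 | -50 0.051 0.049 0 10 | 40 0.051 0.05 0 8 | 50 0.051 0.05 0 56 | 60 0.051 0.05 0 62 | 70 0.052 0.05 34.0 65 | 80 0.056 0.051 34.0 76 | 90 0.053 0.05 33.0 74 | 100 0.051 0.05 0 71 | 110 0.051 0.05 0 74 | 120 0.051 0.05 0 36 | 130 0.05 0.049 0 7 | 
key 5298 ((409.3481750488281, -124.32540893554688), (178.51040649414062, 19.039783477783203), 70.67851257324219) 0.13538602358167792 [[371.0, -205.0], [389.0, -212.0], [448.0, -43.0], [430.0, -37.0]]
```

```bash
cat > k.py <<'E'
from h import *
s=observe(); M=R.from_quat(s['ee_rot']).as_matrix()
f=grab_frame('wrist'); W=cloud(f,f['range_z']>0); c=np.array([.4425,-.0443])
q=(W-s['eef_pos'])@M; qc=(np.r_[c,.08]-s['eef_pos'])@M; print('toolaz',np.degrees(np.arctan2(M[1,0],M[0,0])).round(1),'axis in tool',qc.round(4),s['eef_pos'].round(4))
L=[]
for a in np.arange(qc[0]-.18,qc[0]+.02,.012):
    m=(q[:,0]>=a)&(q[:,0]<a+.012)&(abs(q[:,1]-qc[1])<.06)&(W[:,2]>.095)&(W[:,2]<.15)
    if m.sum()>15: L.append([a+.006,np.percentile(W[m,2],80),*np.percentile(q[m,1],[4,50,96])]); print(np.round(L[-1],4),m.sum())
E
python3 k.py
```

```text
toolaz 50.9 axis in tool [ 0.1089 -0.0009  0.3186] [ 0.3747 -0.1294  0.3986]
[-0.0531  0.1136  0.0439  0.0511  0.0585] 188
[-0.0411  0.115   0.0399  0.0483  0.0569] 290
[-0.0291  0.1166  0.0351  0.0438  0.0528] 304
[-0.0171  0.1182  0.0308  0.0394  0.048 ] 322
[-0.0051  0.1197  0.0264  0.0349  0.0433] 336
[0.0069 0.1213 0.0218 0.0303 0.0389] 359
[0.0189 0.1229 0.0175 0.0261 0.0344] 374
[0.0309 0.1244 0.0128 0.0213 0.0299] 404
[0.0429 0.1264 0.0083 0.0167 0.0253] 425
[0.0549 0.1279 0.004  0.0123 0.0207] 425
[ 0.0669  0.1294 -0.0007  0.008   0.0163] 474
[ 0.0789  0.1309 -0.005   0.0032  0.0119] 490
[ 0.0909  0.1325 -0.0092 -0.0007  0.0075] 518
[ 0.1029  0.1334 -0.0123 -0.004   0.0043] 454
```

Run:
```python
from h import *
f2=grab_frame('wrist'); np.savez('w10.npz',**f2)
for n in ('w5.npz','w6.npz','w9.npz','w10.npz'):
    f=dict(np.load(n)); W=cloud(f,f['range_z']>0)
    Q=W[(abs(W[:,2]-.079)<.004)&(np.hypot(W[:,0]-.4425,W[:,1]+.0443)<.024)]; c=np.array([.4425,-.0443])
    d=W[:,:2]-c; r=np.hypot(*d.T); a=np.degrees(np.arctan2(d[:,1],d[:,0]))
    for nm,lo,hi in (('tab',.0565,.0635),('pin',.064,.0695)):
        m=(r>.0215)&(r<.036)&(W[:,2]>lo)&(W[:,2]<hi)
        if m.sum(): print(n,nm,m.sum(),np.percentile(a[m],[3,25,50,75,97]).round(1),'r',np.percentile(r[m],[3,97]).round(4),'xy',np.median(W[m,:2],axis=0).round(4))
```

```text
w5.npz tab 81 [-99.1 -12.9  -9.   -5.5  -1.7] r [0.0222 0.0321] xy [ 0.468  -0.0485]
w5.npz pin 58 [-99.6 -96.5 -93.7 -90.9 -87.4] r [0.0239 0.0308] xy [ 0.4408 -0.0715]
w6.npz tab 74 [-102.4 -100.5  -11.    -4.8   -1.9] r [0.0234 0.0301] xy [ 0.4678 -0.0494]
w6.npz pin 111 [-101.7  -97.9  -94.5  -91.3  -87.2] r [0.0235 0.0306] xy [ 0.4404 -0.0711]
w9.npz tab 90 [-84.8 -81.  -77.8 -74.5 -70.4] r [0.0217 0.0315] xy [ 0.4479 -0.0698]
w9.npz pin 49 [-96.2 -93.7 -91.4 -88.8 -85.6] r [0.0237 0.0303] xy [ 0.4418 -0.0715]
w10.npz tab 90 [-84.8 -81.3 -77.9 -74.7 -71.5] r [0.0219 0.0321] xy [ 0.4479 -0.0704]
w10.npz pin 45 [-95.3 -93.1 -90.9 -88.9 -86.1] r [0.0239 0.0305] xy [ 0.4421 -0.0716]
```

```bash
python3 -c "
from plant import *
print(observe()['ft_force'].round(1), hand_in())"
```

```text
the job is handed in; nothing more can be done
[-0.2 -0.5 -0.6] None
```

The screw is home: in the last wrist picture the tab on its head was against the stop pin. The key is seated in the socket, its tip about 29 mm below the mouth and leaning about 7°, with the hand clear. I handed the job in at about 21 s; no verdict came back.

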